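# Pack the last two reagent boxes into the dispatch carton

## Robot

A 6-joint arm with a two-finger parallel gripper is mounted at the origin on the work surface. World frame = base frame: x ahead of the robot, y to its left, z up, the work surface at z = 0. Lengths are in mm, angles in rad, forces in N, time in s.
With the tool pointing down it reaches from about 200 to 875 mm from the base axis. Payload 3.4 kg.
Tool frame: the origin (TCP) lies at the centre of the arm's flange, where the gripper is bolted on; the fingertips stand 199 mm ahead of it and the grasp point (between the pads) lies 180 mm ahead of it; z points along the fingers, y is the direction in which the jaws open and shut (so a half turn about z gives the same grasp; the last joint's range is limited). The gripper opens to 94 mm and grips with 3 to 60 N. Pads are 16 mm wide; open, the fingers measure 119 mm over their backs; the gripper's body (75 mm by 177 mm) begins 78 mm behind the grasp point.
Start: joints at [1.197, 0.276, 1.505, -0, 1.361, -0.121], TCP at [143.826, 556.739, 404.693] pointing down, gripper open.
Joint ranges: [-2.89, 2.89], [-0.75, 2.08], [0.22, 2.7], [-1.18, 4.32], [0.11, 2.71], [-2.7, 2.7]. Speed limits (rad/s): [2.57, 2.57, 3.14, 3.14, 3.14, 3.14].

## Interface

Orientations are given as [roll, pitch, yaw] about the fixed x, y, z axes, in that order (R = Rz(yaw) Ry(pitch) Rx(roll)).
In Python, from cell import robot gives the robot as it stands. The module is installed in compiled form; this text tells all that it offers.
- The arm moves only by the tool jog_arm, never from a script. Its argument "increments" is a list of rows, each an object of numbers: "tx", "ty", "tz": the shift along the tool's x, y, z in mm; "yaw": the turn about the tool's z in rad; "claw": the finger opening in mm, from 0 to 94. In form: [{"tx": .., "ty": .., "tz": .., "yaw": .., "claw": ..}, ...]. A call has exactly 8 rows; each row is the pose to reach, as a shift and turn from the pose commanded when the call began, along the tool's axes at that moment; what a row does not reach only later rows make up. A row lasts 1/8 s, in which the tool goes at most 62.5 mm and 10.7 degrees, less where a joint would pass 70% of its speed; a pose out of reach is approached as far as the arm can. A call with a gripper value outside its range is refused whole. The fingers move at their own pace and stop on an object; the grip force is fixed at half the most. Time passes only in rows, so rows that repeat a pose let the fingers close, or fill a call up. It gives the time, the measured TCP pose, the force and the opening at its end, in the units of the state.
- robot.get_obs(): the state, without advancing time (a new reading comes with each control period).
- robot.grab_frame(name): name is "scene" or "top" or "wrist"; returns the picture (400x640x3 uint8, red, green, blue); there is no depth.
- robot.camera_model(name): a dict with "K" (3x3 intrinsics, pixels), "eye" and "attitude" of the camera in the world. Camera axes: x right, y down, z forward; pixel columns grow to the right and rows downward; lengths in mm; the calibration is good to about 2 mm. A picture is of the moment at which its call begins: read the wrist's pose just before it. camera_model takes no time and is no camera call; for the wrist camera it gives the pose at the moment of the call.
- robot.sign_off(): hands the job in, once; it reports no verdict.
The state is a dict: "clock": time; "joint_pos": joint angles; "joint_velocities": joint speeds; "tau": joint torques, N m; "position": TCP position; "ee_rot": TCP orientation; "contact_force": force on the tool from outside, world axes, zero at the start; "moment": the same for the moment, N m; "gripper_width": finger opening in mm.
Only numpy, scipy, OpenCV 4.12 (cv2) and the standard library are available. Lean on these libraries where they do the work, as an engineer would, in place of code of your own. Each camera call takes 0.05 s, during which the arm holds its last target.

## Task

One low reagent box already lies along the far side of the open cardboard carton. Pack the other two thick ones, the tall oblong box and the square box a little lower than it, upright beside it, so that all three stand flat on the carton's floor at once. They hold glass vials: lower them in gently, do not drop them.

Things in the scene. Friction and masses are not known exactly. Their poses are not given: they have to be found in the camera images.
- carton: Open brown cardboard carton, fixed, outside 165 (x) x 196 (y) x 45 high mm, walls and floor 5 mm, so 155 x 186 mm inside. Origin: centre of its underside; x points away from the robot, y along its long side, z up. The low box lies along its +x wall; the free strip along the -x wall is some 87 mm wide (x) and 186 mm long (y): room for the two boxes in line along y, 34 mm to spare.
- packed_box: Low closed cream board box, 62 (x) x 176 (y) x 40 high mm, loose, already lying in the carton along its +x wall. Its top is level with the carton's rim. Origin: centre of its underside, x across its short side, y along its length, z up.
- long_box: Closed cream board box to be packed, oblong and tall: 56 (x) x 96 (y) x 105 high mm, rigid, about 0.35 kg, standing on the table. Grip it across its 56 mm width (x). Origin: centre of its underside, y along its length, z up.
- square_box: Closed cream board box to be packed: 56 (x) x 56 (y) x 88 high mm, rigid, about 0.25 kg, standing on the table. Origin: centre of its underside, x and y square to its sides, z up. (A slim box, 34 mm square and 120 high, and a flat one, 75 x 105 x 28 mm, of the same board stand about too: not meant.)

How it is judged:
By the outcome, as a careful person would: the job done as asked, in the order asked, and still so for the second after the job is handed in, with the robot touching nothing.
It also fails if it takes over 64 s, if anything falls off the work surface, if the arm or the gripper's body presses on something with over 40 N, if the wrist force passes 120 N, or if a joint passes its speed limit or range.

## Working session

There is one attempt and no reset: what is moved stays moved. The work goes in short steps, Python scripts to look and compute and a tool call to move; the robot and the scene stay as the last step left them, time stands still between calls to the robot, and variables do not carry over. Pictures are saved under pics/ and viewed, and the job is handed in when it is done.

Besides the shell and the picture viewer there is one more tool, called after "Call:" as a command line: name --argument value ..., lists and objects as JSON in quotes. jog_arm: Moves the arm, as the interface text tells. Its arguments: {"type":"object","properties":{"increments":{"type":"array"}},"required":["increments"]}

```bash
mkdir -p pics; python3 - <<'E'
from cell import robot
import cv2
for n in ["scene","top","wrist"]:
    m=robot.camera_model(n); print(n,m)
    f=robot.grab_frame(n); cv2.imwrite(f"pics/{n}0.png",f[:,:,::-1])
print(robot.get_obs())
E
```

```text
scene {'K': array([[438.34215389,   0.        , 320.87045077],
       [  0.        , 438.34215389, 209.43884047],
       [  0.        ,   0.        ,   1.        ]]), 'eye': array([1347.69357294,  -34.34939159,  696.80210694]), 'attitude': array([-2.24476799, -0.01008735,  1.51419149])}
top {'K': array([[415.06106128,   0.        , 322.51627446],
       [  0.        , 415.06106128, 199.25385358],
       [  0.        ,   0.        ,   1.        ]]), 'eye': array([ 326.50418469,   -6.77354111, 1173.42813817]), 'attitude': array([-2.98416438,  0.015667  , -1.56667872])}
wrist {'K': array([[330.19744121,   0.        , 320.72690946],
       [  0.        , 330.19744121, 197.87245046],
       [  0.        ,   0.        ,   1.        ]]), 'eye': array([ 76.9805917, 572.3262067, 383.7683173]), 'attitude': array([2.9016756 , 0.00306842, 1.31844959])}
{'clock': 0.15, 'joint_pos': array([ 1.19700847e+00,  2.76442396e-01,  1.50580456e+00, -1.71454058e-05,
        1.36073350e+00, -1.20986057e-01]), 'joint_velocities': array([-4.94032365e-04, -3.12533267e-03, -3.51641904e-03, -1.87726352e-03,
       -7.60404033e-04,  8.27495962e-05]), 'tau': array([ 1.33618647e-03, -4.04928017e+01, -2.37430751e+01,  7.03311455e-02,
        3.14896996e-02, -7.23188464e-05]), 'position': array([143.76323159, 556.58345275, 404.02250762]), 'ee_rot': array([-3.14021297e+00, -1.50854522e-04,  2.88879433e+00]), 'contact_force': array([-0.41652664, -0.73977098, -0.69975441]), 'moment': array([-0.04103499, -0.00082062,  0.03441071]), 'gripper_width': 94.22771367303763}
```

View pics/top0.png

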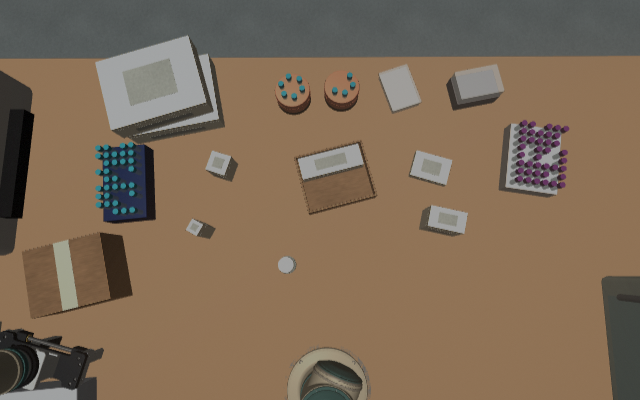

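View pics/scene0.png

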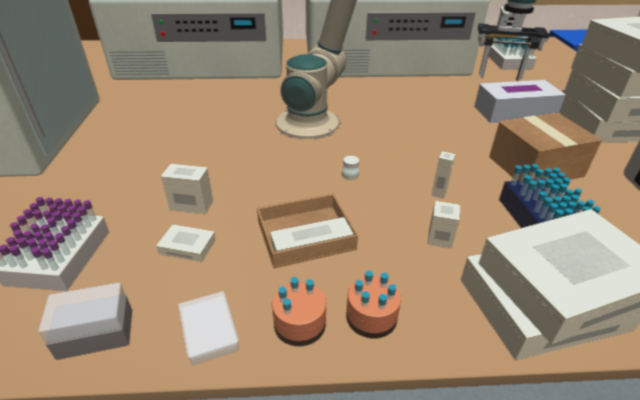

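View pics/wrist0.png

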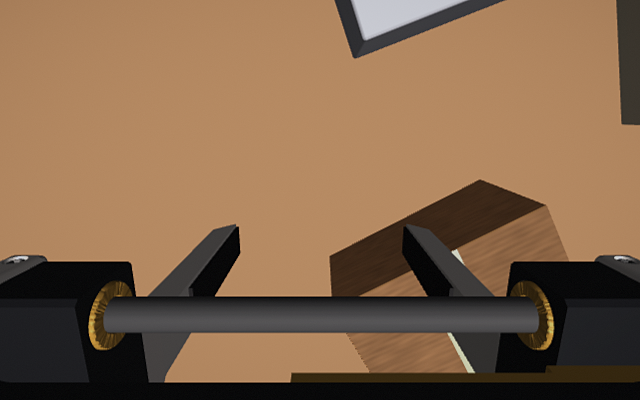

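Top view: the carton is at (335,178) with the low box along its far side, the long box is at (447,219), and the square box at (219,163). The slim box (195,227) and the flat one (431,167) are the decoys. I'll enlarge crops next.

```bash
python3 - <<'E'
import cv2
f=cv2.imread("pics/top0.png")
def c(n,x,y,w,h,s): cv2.imwrite(f"pics/{n}.png",cv2.resize(f[y:y+h,x:x+w],None,fx=s,fy=s,interpolation=cv2.INTER_CUBIC))
c("c_carton",285,130,100,90,6);c("c_long",415,190,65,60,8);c("c_sq",190,140,60,50,8)
E
```

```text
(no output)
```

View pics/c_carton.png

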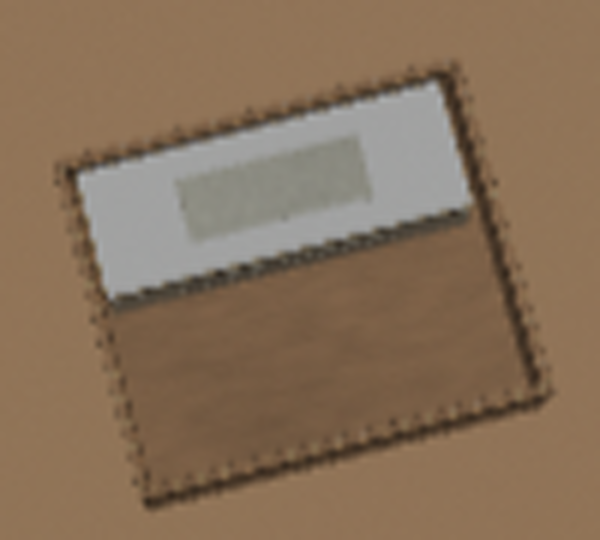

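View pics/c_long.png

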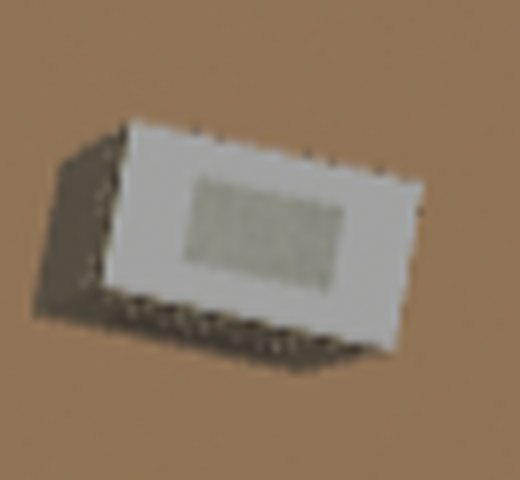

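View pics/c_sq.png

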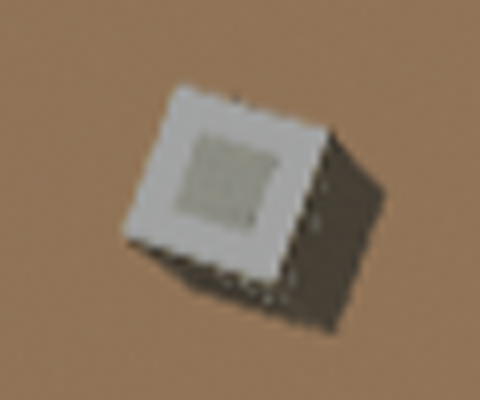

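```bash
cat > h.py <<'E'
import numpy as np
from scipy.spatial.transform import Rotation as R
def ray(m,uv):
    uv=np.atleast_2d(uv); d=np.c_[(uv[:,0]-m['K'][0,2])/m['K'][0,0],(uv[:,1]-m['K'][1,2])/m['K'][1,1],np.ones(len(uv))]
    return d@R.from_euler('xyz',m['attitude']).as_matrix().T
def at(m,uv,z):
    d=ray(m,uv); return (m['eye']+d*((z-m['eye'][2])/d[:,2])[:,None])[:,:2]
def proj(m,P):
    p=(np.atleast_2d(P)-m['eye'])@R.from_euler('xyz',m['attitude']).as_matrix()
    return np.c_[p[:,0]/p[:,2]*m['K'][0,0]+m['K'][0,2],p[:,1]/p[:,2]*m['K'][1,1]+m['K'][1,2]]
def fit(W,dx,dy):
    # W corners order: (+x,+y),(+x,-y),(-x,-y),(-x,+y)
    L=np.array([[1,1],[1,-1],[-1,-1],[-1,1]])*[dx/2,dy/2]
    c=W.mean(0); A=W-c
    th=np.arctan2((L[:,0]*A[:,1]-L[:,1]*A[:,0]).sum(),(L*A).sum())
    r=np.array([[np.cos(th),-np.sin(th)],[np.sin(th),np.cos(th)]])
    return c,th,np.abs(A-L@r.T).max()
E
python3 - <<'E'
from h import *
from cell import robot
m=robot.camera_model('top')
def px(a,o,s): return (np.array(a)+.5)/s-.5+np.array(o)
# top image: up = +x, left = +y
for n,a,o,s,z,dx,dy in [("carton",[(57,172),(458,65),(550,402),(147,508)],(285,130),6,45,165,196),
 ("packed",[(75,172),(440,80),(470,207),(108,303)],(285,130),6,45,62,176),
 ("long",[(130,122),(425,183),(395,352),(103,287)],(415,190),8,105,56,96),
 ("square",[(178,83),(330,130),(275,282),(123,235)],(190,140),8,88,56,56)]:
    W=at(m,px(a,o,s),z); print(n,W.round(1).tolist(),fit(W,dx,dy))
    print("  sides",np.linalg.norm(W-np.roll(W,-1,0),axis=1).round(1))
ms=robot.camera_model('scene')
for P in [(430,-41,45)]: print(proj(ms,P),proj(m,P))
E
```

```text
carton [[621.7, 91.7], [673.3, -95.7], [513.3, -136.1], [463.9, 48.3]] (array([568.04614306, -22.94503303]), np.float64(0.26217968941251), np.float64(2.8548864304875394))
  sides [194.4 165.1 190.9 163.6]
packed [[621.7, 83.3], [666.0, -87.2], [605.0, -100.5], [559.4, 67.2]] (array([613.01755336,  -9.29218663]), np.float64(0.25703451876570477), np.float64(1.754937505242438))
  sides [176.2  62.5 173.8  64.4]
long [[481.9, -270.0], [462.2, -364.0], [407.7, -351.7], [428.3, -259.4]] (array([ 445.06696552, -311.24745317]), np.float64(-0.21193442672647367), np.float64(0.9327962936149987))
  sides [96.  55.9 94.6 54.6]
square [[633.6, 311.6], [617.2, 259.3], [564.7, 275.8], [580.9, 327.8]] (array([599.10940836, 293.62043351]), np.float64(-0.30138143339073287), np.float64(0.8872007938106421))
  sides [54.8 55.  54.5 55.2]
[[295.42536199 184.91282203]] [[341.73625284 226.70319563]]
```

```bash
cat >> h.py <<'E'
def delta(obs,xyz,yaw):
    T=R.from_euler('xyz',obs['ee_rot'])
    y=obs['ee_rot'][2]; T=R.from_euler('xyz',[np.pi,0,y])
    d=T.inv().apply(np.array(xyz)-obs['position'])
    dy=-(yaw-y); dy=(dy+np.pi)%(2*np.pi)-np.pi
    print("clock %.2f"%obs['clock'],"tx,ty,tz",d.round(1),"yaw",round(dy,3),"rows",max(np.linalg.norm(d)/62.5,abs(dy)/.1867).round(1),"F",obs['contact_force'].round(1),"w",round(obs['gripper_width'],1))
E
python3 -c "
from h import *
from cell import robot
delta(robot.get_obs(),(445,-311,404),1.359)"
```

```text
clock 0.15 tx,ty,tz [-508.7 -764.7    0. ] yaw 1.53 rows 14.7 F [-0.4 -0.7 -0.7] w 94.2
```

Call:
jog_arm --increments '[{"tx": -25,"ty": -38,"tz": 0,"yaw": 0.1,"claw": 94},{"tx": -64,"ty": -96,"tz": 0,"yaw": 0.2,"claw": 94},{"tx": -104,"ty": -156,"tz": 0,"yaw": 0.32,"claw": 94},{"tx": -144,"ty": -216,"tz": 0,"yaw": 0.44,"claw": 94},{"tx": -183,"ty": -276,"tz": 0,"yaw": 0.56,"claw": 94},{"tx": -223,"ty": -336,"tz": 0,"yaw": 0.68,"claw": 94},{"tx": -255,"ty": -383,"tz": 0,"yaw": 0.77,"claw": 94},{"tx": -280,"ty": -420,"tz": 0,"yaw": 0.85,"claw": 94}]'

```text
clock: 1.15
position: [302.5, 98.8, 404.9]
ee_rot: [3.14, 0.0, 2.037]
contact_force: [0.3, 0.2, -0.1]
gripper_width: 94.2
```

```bash
python3 -c "
from h import *
from cell import robot
delta(robot.get_obs(),(445,-311,404),1.359)"
```

```text
clock 1.15 tx,ty,tz [-430.1  -56.8    0.9] yaw 0.678 rows 6.9 F [ 0.3  0.2 -0.1] w 94.2
```

Call:
jog_arm --increments '[{"tx": -50,"ty": -7,"tz": 0,"yaw": 0.1,"claw": 94},{"tx": -110,"ty": -15,"tz": 0,"yaw": 0.2,"claw": 94},{"tx": -170,"ty": -23,"tz": 0,"yaw": 0.3,"claw": 94},{"tx": -230,"ty": -31,"tz": 0,"yaw": 0.4,"claw": 94},{"tx": -290,"ty": -39,"tz": 0,"yaw": 0.5,"claw": 94},{"tx": -350,"ty": -47,"tz": 0,"yaw": 0.59,"claw": 94},{"tx": -400,"ty": -54,"tz": 0,"yaw": 0.65,"claw": 94},{"tx": -430,"ty": -57,"tz": 0,"yaw": 0.678,"claw": 94}]'

```text
clock: 2.15
position: [446.1, -311.5, 403.9]
ee_rot: [-3.141, -0.0, 1.358]
contact_force: [0.1, 0.0, 0.3]
gripper_width: 94.0
```

```bash
python3 - <<'E'
from h import *
from cell import robot
import cv2
m=robot.camera_model('wrist'); f=robot.grab_frame('wrist'); 
delta(robot.get_obs(),(445,-311,404),1.359); print(repr(m))
cv2.imwrite("pics/w1.png",f[:,:,::-1])
L=np.array([[1,1],[1,-1],[-1,-1],[-1,1]])*[28,48];t=-.212
print(proj(m,np.c_[L@np.array([[np.cos(t),np.sin(t)],[-np.sin(t),np.cos(t)]])+[445,-311.2],np.full(4,105)]).round(1))
E
```

```text
clock 2.20 tx,ty,tz [ 2.5 -3.  -0.3] yaw -0.002 rows 0.1 F [ 1.4 -2.6 -0. ] w 94.2
{'K': array([[330.19744121,   0.        , 320.72690946],
       [  0.        , 330.19744121, 197.87245046],
       [  0.        ,   0.        ,   1.        ]]), 'eye': array([ 460.21479412, -245.80921805,  383.77225259]), 'attitude': array([ 2.90048919e+00,  2.07235331e-04, -2.12538723e-01])}
[[353.1 140.3]
 [350.6 247.9]
 [288.6 248. ]
 [285.9 140.3]]
```

View pics/w1.png

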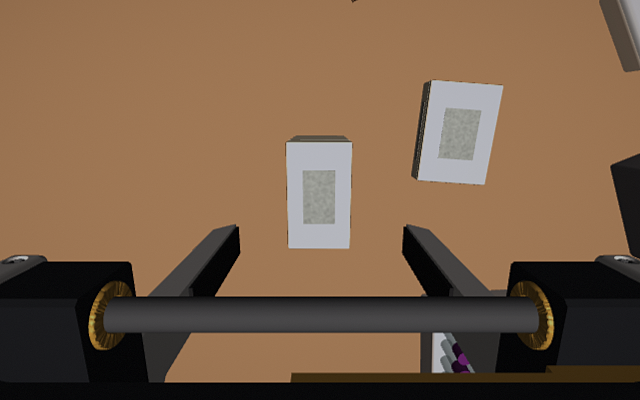

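The wrist view shows the long box's top at (286–352, 142–248), within 2 px of my prediction. The flat box on its right is clear of the fingers. I'll descend partway and let the arm settle.

Call:
jog_arm --increments '[{"tz": 5,"claw": 94},{"tz": 20,"claw": 94},{"tz": 40,"claw": 94},{"tz": 60,"claw": 94},{"tz": 75,"claw": 94},{"tz": 80,"claw": 94},{"tz": 80,"claw": 94},{"tz": 80,"claw": 94}]'

```text
invalid input at $.increments[0]: expected keys tx, ty, tz, yaw, claw
```

```bash
python3 -c "
from h import *
from cell import robot
delta(robot.get_obs(),(445,-311,248),1.359)"
```

```text
clock 2.20 tx,ty,tz [  2.5  -3.  155.7] yaw -0.002 rows 2.5 F [ 1.4 -2.6 -0. ] w 94.2
```

Call:
jog_arm --increments '[{"tx": 0,"ty": 0,"tz": 5,"yaw": 0,"claw": 94},{"tx": 0,"ty": 0,"tz": 20,"yaw": 0,"claw": 94},{"tx": 0,"ty": 0,"tz": 40,"yaw": 0,"claw": 94},{"tx": 0,"ty": 0,"tz": 60,"yaw": 0,"claw": 94},{"tx": 0,"ty": 0,"tz": 75,"yaw": 0,"claw": 94},{"tx": 0,"ty": 0,"tz": 80,"yaw": 0,"claw": 94},{"tx": 0,"ty": 0,"tz": 80,"yaw": 0,"claw": 94},{"tx": 0,"ty": 0,"tz": 80,"yaw": 0,"claw": 94}]'

```text
clock: 3.2
position: [445.9, -309.0, 325.3]
ee_rot: [3.14, 0.001, 1.361]
contact_force: [0.3, -0.2, 0.7]
gripper_width: 93.8
```

```bash
python3 -c "
from h import *
from cell import robot
delta(robot.get_obs(),(445,-311,248),1.359)"
```

```text
clock 3.20 tx,ty,tz [-2.2 -0.5 77.3] yaw 0.002 rows 1.2 F [ 0.3 -0.2  0.7] w 93.8
```

Call:
jog_arm --increments '[{"tx": 0,"ty": 0,"tz": 10,"yaw": 0,"claw": 94},{"tx": -1,"ty": -0.5,"tz": 25,"yaw": 0,"claw": 94},{"tx": -2,"ty": -0.5,"tz": 42,"yaw": 0,"claw": 94},{"tx": -2,"ty": -0.5,"tz": 58,"yaw": 0,"claw": 94},{"tx": -2,"ty": -0.5,"tz": 70,"yaw": 0,"claw": 94},{"tx": -2,"ty": -0.5,"tz": 76,"yaw": 0,"claw": 94},{"tx": -2,"ty": -0.5,"tz": 76,"yaw": 0,"claw": 94},{"tx": -2,"ty": -0.5,"tz": 76,"yaw": 0,"claw": 94}]'

```text
clock: 4.2
position: [445.0, -310.9, 249.1]
ee_rot: [3.141, 0.0, 1.361]
contact_force: [-0.3, -0.7, 0.4]
gripper_width: 94.2
```

Call:
jog_arm --increments '[{"tx": 0,"ty": 0,"tz": 0,"yaw": 0,"claw": 70},{"tx": 0,"ty": 0,"tz": 0,"yaw": 0,"claw": 64},{"tx": 0,"ty": 0,"tz": 0,"yaw": 0,"claw": 60},{"tx": 0,"ty": 0,"tz": 0,"yaw": 0,"claw": 57},{"tx": 0,"ty": 0,"tz": 0,"yaw": 0,"claw": 54},{"tx": 0,"ty": 0,"tz": 0,"yaw": 0,"claw": 48},{"tx": 0,"ty": 0,"tz": 0,"yaw": 0,"claw": 40},{"tx": 0,"ty": 0,"tz": 0,"yaw": 0,"claw": 40}]'

```text
clock: 5.2
position: [444.6, -310.7, 248.7]
ee_rot: [-3.141, -0.0, 1.361]
contact_force: [-2.1, 0.4, 1.9]
gripper_width: 55.7
```

```bash
python3 -c "
from h import *
from cell import robot
o=robot.get_obs();print(o['position'],o['ee_rot'],o['gripper_width'],o['contact_force'],o['moment'])"
```

```text
[ 444.57876641 -310.68450346  248.67141172] [-3.14091930e+00 -1.01527579e-04  1.36091711e+00] 55.65152114737098 [-2.09012415  0.35731935  1.9433277 ] [-0.00891248  0.47945297  0.0247468 ]
```

Call:
jog_arm --increments '[{"tx": 0,"ty": 0,"tz": -2,"yaw": 0,"claw": 40},{"tx": 0,"ty": 0,"tz": -8,"yaw": 0,"claw": 40},{"tx": 0,"ty": 0,"tz": -22,"yaw": 0,"claw": 40},{"tx": 0,"ty": 0,"tz": -40,"yaw": 0,"claw": 40},{"tx": 0,"ty": 0,"tz": -58,"yaw": 0,"claw": 40},{"tx": 0,"ty": 0,"tz": -74,"yaw": 0,"claw": 40},{"tx": 0,"ty": 0,"tz": -86,"yaw": 0,"claw": 40},{"tx": 0,"ty": 0,"tz": -90,"yaw": 0,"claw": 40}]'

```text
clock: 6.2
position: [444.9, -310.8, 339.8]
ee_rot: [3.14, 0.001, 1.361]
contact_force: [0.1, -0.3, -2.8]
gripper_width: 56.0
```

```bash
python3 -c "
from h import *
from cell import robot
delta(robot.get_obs(),(544,-64.5,338),1.831)"
```

```text
clock 6.20 tx,ty,tz [261.5  45.5   1.8] yaw -0.47 rows 4.2 F [ 0.1 -0.3 -2.8] w 56.0
```

Call:
jog_arm --increments '[{"tx": 10,"ty": 2,"tz": 0,"yaw": -0.02,"claw": 40},{"tx": 40,"ty": 7,"tz": 0,"yaw": -0.08,"claw": 40},{"tx": 80,"ty": 14,"tz": 0,"yaw": -0.15,"claw": 40},{"tx": 125,"ty": 22,"tz": 0,"yaw": -0.23,"claw": 40},{"tx": 170,"ty": 30,"tz": 0,"yaw": -0.31,"claw": 40},{"tx": 212,"ty": 37,"tz": 0,"yaw": -0.39,"claw": 40},{"tx": 246,"ty": 43,"tz": 0,"yaw": -0.45,"claw": 40},{"tx": 261.5,"ty": 45.5,"tz": 0,"yaw": -0.47,"claw": 40}]'

```text
clock: 7.2
position: [544.0, -62.3, 337.9]
ee_rot: [-3.14, -0.001, 1.834]
contact_force: [1.4, -0.5, -2.4]
gripper_width: 55.9
```

Call:
jog_arm --increments '[{"tx": 0,"ty": 0,"tz": 5,"yaw": 0,"claw": 40},{"tx": 0,"ty": 0,"tz": 10,"yaw": 0,"claw": 40},{"tx": 0,"ty": 0,"tz": 15,"yaw": 0,"claw": 40},{"tx": 0,"ty": 0,"tz": 18,"yaw": 0,"claw": 40},{"tx": 0,"ty": 0,"tz": 20,"yaw": 0,"claw": 40},{"tx": 0,"ty": 0,"tz": 20,"yaw": 0,"claw": 40},{"tx": 0,"ty": 0,"tz": 20,"yaw": 0,"claw": 40},{"tx": 0,"ty": 0,"tz": 20,"yaw": 0,"claw": 40}]'

```text
clock: 8.2
position: [543.9, -64.4, 318.8]
ee_rot: [3.141, 0.0, 1.831]
contact_force: [0.1, 0.3, -3.4]
gripper_width: 55.9
```

```bash
python3 - <<'E'
from h import *
from cell import robot
import cv2
delta(robot.get_obs(),(544,-64.5,253.7),1.831)
for n in ['wrist','top','scene']:
  m=robot.camera_model(n); f=robot.grab_frame(n)[:,:,::-1]
  if n=='wrist': print(m['eye'].tolist(),m['attitude'].tolist())
  if n=='top': f=cv2.resize(f[110:240,270:410],None,fx=5,fy=4.5,interpolation=2)
  if n=='scene': f=cv2.resize(f[130:290,220:400],None,fx=3.5,fy=3.5,interpolation=2)
  cv2.imwrite(f"pics/{n}2.png",f)
E
```

```text
clock 8.20 tx,ty,tz [-0.1  0.1 65.1] yaw -0.0 rows 1.0 F [ 0.1  0.3 -3.4] w 55.9
[525.8596398480373, 0.4793172891045393, 298.6664544714781] [2.90026465331451, 2.2900208152654145e-05, 0.26053163957623293]
```

View pics/wrist2.png

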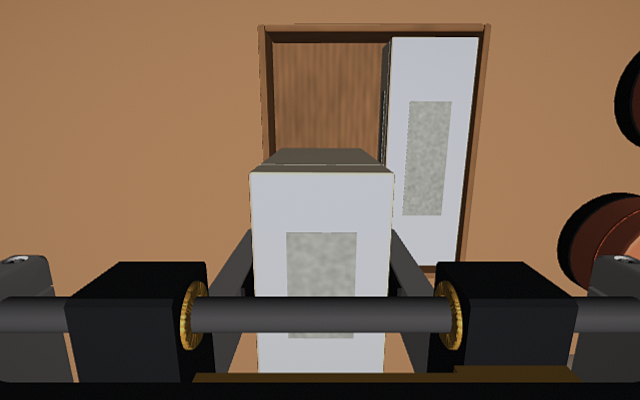

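View pics/scene2.png

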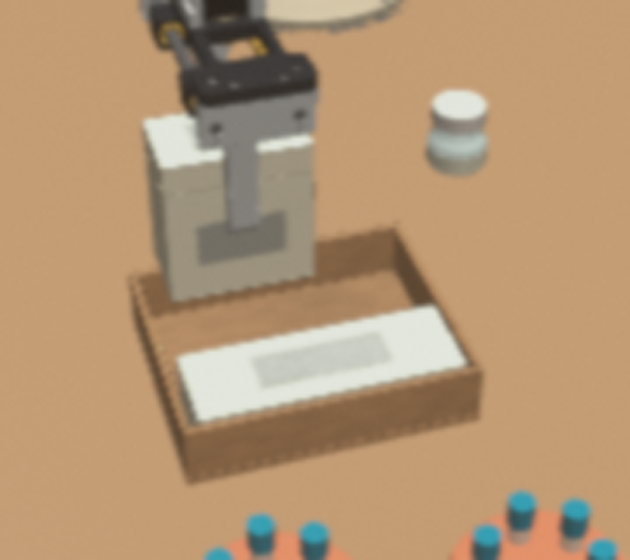

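The wrist view shows the carton rim's far corners at about (260,25) and (491,25), and the packed box top's far corners at (391,38) and (478,38). I'll use these to check the strip.

```bash
python3 - <<'E'
from h import *
import cv2
K=np.array([[330.19744121,0,320.72690946],[0,330.19744121,197.87245046],[0,0,1]])
m=dict(K=K,eye=np.array([525.86,0.48,298.67]),attitude=np.array([2.90026,0,0.26053]))
W=at(m,[(260,25),(491,25),(391,38),(478,38),(386,150),(461,264),(264,160),(272,35)],45)
r=np.array([[np.cos(.26),-np.sin(.26)],[np.sin(.26),np.cos(.26)]])
print(((W-[568,-22.9])@r).round(1))
f=cv2.imread("pics/wrist2.png"); cv2.imwrite("pics/w2c.png",cv2.resize(f[10:180,240:500],None,fx=3,fy=3,interpolation=2))
E
```

```text
[[-77.3  95.7]
 [ 84.6  95.8]
 [ 14.9  87.4]
 [ 76.4  87.4]
 [ 15.2   8.7]
 [ 82.1 -85.6]
 [-78.3   1. ]
 [-69.1  89.3]]
```

View pics/w2c.png

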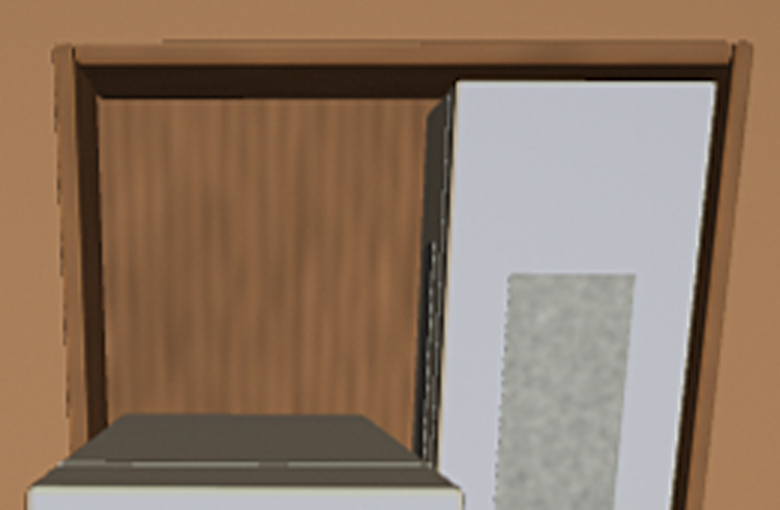

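Wrist and top agree on the packed box. The wrist puts the near wall about 3 mm further in, which matches the stated 87 mm strip. I'll shift +4 along carton x and lower.

Call:
jog_arm --increments '[{"tx": -1,"ty": 2,"tz": 0,"yaw": 0,"claw": 40},{"tx": -1,"ty": 4,"tz": 2,"yaw": 0,"claw": 40},{"tx": -1,"ty": 4,"tz": 10,"yaw": 0,"claw": 40},{"tx": -1,"ty": 4,"tz": 22,"yaw": 0,"claw": 40},{"tx": -1,"ty": 4,"tz": 36,"yaw": 0,"claw": 40},{"tx": -1,"ty": 4,"tz": 48,"yaw": 0,"claw": 40},{"tx": -1,"ty": 4,"tz": 55,"yaw": 0,"claw": 40},{"tx": -1,"ty": 4,"tz": 58,"yaw": 0,"claw": 40}]'

```text
clock: 9.35
position: [547.9, -64.4, 260.0]
ee_rot: [-3.141, -0.0, 1.831]
contact_force: [0.0, 0.9, -3.5]
gripper_width: 56.0
```

Call:
jog_arm --increments '[{"tx": 0,"ty": 0,"tz": 1,"yaw": 0,"claw": 40},{"tx": 0,"ty": 0,"tz": 2,"yaw": 0,"claw": 40},{"tx": 0,"ty": 0,"tz": 3,"yaw": 0,"claw": 40},{"tx": 0,"ty": 0,"tz": 4,"yaw": 0,"claw": 40},{"tx": 0,"ty": 0,"tz": 5,"yaw": 0,"claw": 40},{"tx": 0,"ty": 0,"tz": 5.5,"yaw": 0,"claw": 40},{"tx": 0,"ty": 0,"tz": 6,"yaw": 0,"claw": 40},{"tx": 0,"ty": 0,"tz": 6,"yaw": 0,"claw": 40}]'

```text
clock: 10.35
position: [547.9, -64.4, 254.6]
ee_rot: [-3.142, -0.0, 1.831]
contact_force: [-0.3, 0.2, -3.0]
gripper_width: 55.6
```

Still carrying the weight (-3 N); another millimetre or so to go.

Call:
jog_arm --increments '[{"tx": 0,"ty": 0,"tz": 0.3,"yaw": 0,"claw": 40},{"tx": 0,"ty": 0,"tz": 0.6,"yaw": 0,"claw": 40},{"tx": 0,"ty": 0,"tz": 0.8,"yaw": 0,"claw": 40},{"tx": 0,"ty": 0,"tz": 1.0,"yaw": 0,"claw": 40},{"tx": 0,"ty": 0,"tz": 1.2,"yaw": 0,"claw": 40},{"tx": 0,"ty": 0,"tz": 1.3,"yaw": 0,"claw": 40},{"tx": 0,"ty": 0,"tz": 1.3,"yaw": 0,"claw": 40},{"tx": 0,"ty": 0,"tz": 1.3,"yaw": 0,"claw": 40}]'

```text
clock: 11.35
position: [547.9, -64.4, 253.6]
ee_rot: [3.141, -0.0, 1.831]
contact_force: [-0.8, 0.6, 1.6]
gripper_width: 55.8
```

Force has gone from -3 to +1.6 N, so the box is resting on the floor. I'll open slowly, then lift away.

Call:
jog_arm --increments '[{"tx": 0,"ty": 0,"tz": 0,"yaw": 0,"claw": 57},{"tx": 0,"ty": 0,"tz": 0,"yaw": 0,"claw": 62},{"tx": 0,"ty": 0,"tz": 0,"yaw": 0,"claw": 70},{"tx": 0,"ty": 0,"tz": 0,"yaw": 0,"claw": 80},{"tx": 0,"ty": 0,"tz": 0,"yaw": 0,"claw": 94},{"tx": 0,"ty": 0,"tz": 0,"yaw": 0,"claw": 94},{"tx": 0,"ty": 0,"tz": -5,"yaw": 0,"claw": 94},{"tx": 0,"ty": 0,"tz": -15,"yaw": 0,"claw": 94}]'

```text
clock: 12.35
position: [547.8, -64.4, 268.6]
ee_rot: [-3.141, -0.0, 1.831]
contact_force: [-0.1, 0.4, -0.4]
gripper_width: 93.7
```

Call:
jog_arm --increments '[{"tx": 0,"ty": 0,"tz": -20,"yaw": 0,"claw": 94},{"tx": 0,"ty": 0,"tz": -45,"yaw": 0,"claw": 94},{"tx": 0,"ty": 0,"tz": -75,"yaw": 0,"claw": 94},{"tx": 0,"ty": 0,"tz": -105,"yaw": 0,"claw": 94},{"tx": 0,"ty": 0,"tz": -130,"yaw": 0,"claw": 94},{"tx": 0,"ty": 0,"tz": -140,"yaw": 0,"claw": 94},{"tx": 0,"ty": 0,"tz": -140,"yaw": 0,"claw": 94},{"tx": 0,"ty": 0,"tz": -140,"yaw": 0,"claw": 94}]'

```text
clock: 13.35
position: [547.6, -64.3, 407.3]
ee_rot: [-3.14, -0.001, 1.831]
contact_force: [-0.6, -0.5, 0.4]
gripper_width: 93.9
```

```bash
python3 - <<'E'
from h import *
from cell import robot
import cv2
m=robot.camera_model('wrist'); f=robot.grab_frame('wrist')[:,:,::-1]
print(m['eye'].tolist(),m['attitude'].tolist())
cv2.imwrite("pics/w3.png",f)
delta(robot.get_obs(),(599,293.6,394),-0.301+np.pi/2)
E
```

```text
[529.5564055020459, 0.5878533513436206, 387.22075459161056] [2.9014368007245026, 0.002160894009739067, 0.26043493077868307]
clock 13.40 tx,ty,tz [332.7 141.6  13.2] yaw 0.561 rows 5.8 F [-0.5 -0.2  0.1] w 94.4
```

View pics/w3.png

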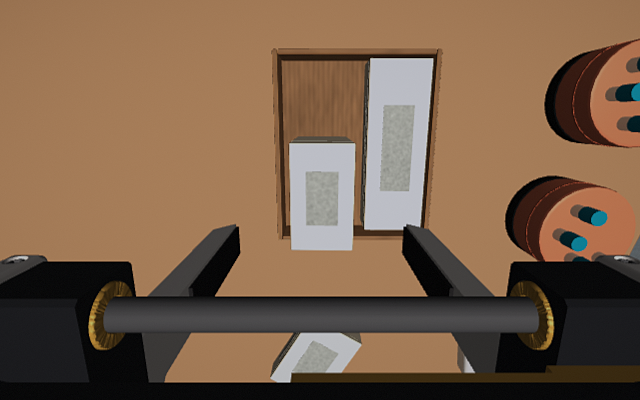

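The long box stands upright in the strip, with its top at (289–355, 142–250) and the carton rim's corners near (273,49), (441,50) and (281,238). Checking the free space for the square box.

```bash
python3 - <<'E'
from h import *
import cv2
K=np.array([[330.19744121,0,320.72690946],[0,330.19744121,197.87245046],[0,0,1]])
m=dict(K=K,eye=np.array([529.556,0.588,387.22]),attitude=np.array([2.9014,0.002,0.26043]))
r=np.array([[np.cos(.26),-np.sin(.26)],[np.sin(.26),np.cos(.26)]])
q=lambda uv,z:((at(m,uv,z)-[568,-22.9])@r).round(1).tolist()
print("rim",q([(273,49),(441,50),(281,238)],45)); print("long",q([(289,142),(355,142),(353,250),(291,250)],110)); print("packed",q([(370,57),(434,57),(363,229),(421,230)],45))
E
```

```text
rim [[-77.7, 96.0], [83.7, 95.2], [-75.4, -96.7]]
long [[-58.0, 12.4], [-3.2, 12.4], [-2.6, -83.5], [-58.4, -83.6]]
packed [[15.8, 88.9], [77.5, 88.9], [14.4, -86.2], [77.8, -87.3]]
```

```bash
python3 - <<'E'
from h import *
from cell import robot
print(at(robot.camera_model('top'),[(195,227)],120))
E
```

```text
[[421.35623047 336.02543074]]
```

Call:
jog_arm --increments '[{"tx": 15,"ty": 6,"tz": 0,"yaw": 0.03,"claw": 94},{"tx": 60,"ty": 25,"tz": 2,"yaw": 0.1,"claw": 94},{"tx": 115,"ty": 49,"tz": 4,"yaw": 0.19,"claw": 94},{"tx": 170,"ty": 72,"tz": 6,"yaw": 0.29,"claw": 94},{"tx": 225,"ty": 96,"tz": 8,"yaw": 0.38,"claw": 94},{"tx": 275,"ty": 117,"tz": 10,"yaw": 0.47,"claw": 94},{"tx": 315,"ty": 134,"tz": 12,"yaw": 0.53,"claw": 94},{"tx": 333,"ty": 142,"tz": 13,"yaw": 0.561,"claw": 94}]'

```text
clock: 14.4
position: [599.4, 296.5, 393.5]
ee_rot: [-3.139, 0.001, 1.271]
contact_force: [0.3, -0.3, 0.4]
gripper_width: 94.0
```

Call:
jog_arm --increments '[{"tx": 0,"ty": 0,"tz": 5,"yaw": 0,"claw": 94},{"tx": 0,"ty": 0,"tz": 10,"yaw": 0,"claw": 94},{"tx": 0,"ty": 0,"tz": 15,"yaw": 0,"claw": 94},{"tx": 0,"ty": 0,"tz": 18,"yaw": 0,"claw": 94},{"tx": 0,"ty": 0,"tz": 20,"yaw": 0,"claw": 94},{"tx": 0,"ty": 0,"tz": 20,"yaw": 0,"claw": 94},{"tx": 0,"ty": 0,"tz": 20,"yaw": 0,"claw": 94},{"tx": 0,"ty": 0,"tz": 20,"yaw": 0,"claw": 94}]'

```text
clock: 15.4
position: [599.6, 294.0, 375.6]
ee_rot: [3.141, -0.0, 1.27]
contact_force: [-0.3, -0.4, 0.6]
gripper_width: 94.1
```

```bash
python3 - <<'E'
from h import *
from cell import robot
import cv2
m=robot.camera_model('wrist'); f=robot.grab_frame('wrist')[:,:,::-1]
cv2.imwrite("pics/w4.png",f)
delta(robot.get_obs(),(599,293.6,248.5),-0.301+np.pi/2)
L=np.array([[1,1],[1,-1],[-1,-1],[-1,1]])*[28,28];t=-.301
print(proj(m,np.c_[L@np.array([[np.cos(t),np.sin(t)],[-np.sin(t),np.cos(t)]])+[599.1,293.6],np.full(4,88)]).round(1))
E
```

```text
clock 15.45 tx,ty,tz [ -0.5  -0.4 127. ] yaw 0.0 rows 2.0 F [0.8 0.9 0.4] w 93.9
[[354.3 166.9]
 [352.7 231.9]
 [287.3 231.9]
 [285.7 166.8]]
```

View pics/w4.png

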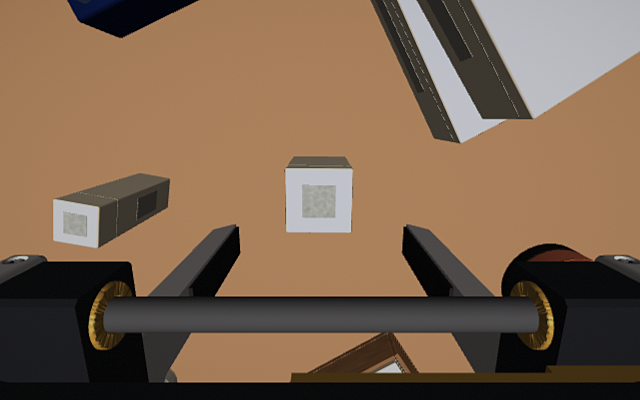

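The square box is where predicted, at (285–353, 168–233). A large box stack is at upper right with corners near (532,118) and (458,142). I'll check that it clears the gripper body before descending.

```bash
python3 - <<'E'
from h import *
from cell import robot
import cv2
m=robot.camera_model('wrist'); 
o=robot.get_obs(); y=o['ee_rot'][2]
tx=np.array([np.cos(y),np.sin(y)]);ty=np.array([np.sin(y),-np.cos(y)])
for uv in [(532,118),(458,142)]:
  for z in (0,50,80,110,140,170):
    p=at(m,[uv],z)[0]; d=p-[599,293.6]; print(uv,z,p.round(),"tool",round(d@tx),round(d@ty),"top px",proj(robot.camera_model('top'),[*p,z]).round(),"scene px",proj(robot.camera_model('scene'),[*p,z]).round())
a=cv2.imread('pics/top0.png')[30:145,85:235]; cv2.imwrite('pics/st.png',cv2.resize(a,None,fx=5,fy=5,interpolation=2))
a=cv2.imread('pics/scene0.png')[200:390,420:640]; cv2.imwrite('pics/ss.png',cv2.resize(a,None,fx=3,fy=3,interpolation=2))
E
```

```text
(532, 118) 0 [831. 291.] tool 67 222 top px [[230.  94.]] scene px [[469. 319.]]
(532, 118) 50 [801. 301.] tool 67 191 top px [[222.  97.]] scene px [[475. 290.]]
(532, 118) 80 [783. 306.] tool 67 172 top px [[217.  99.]] scene px [[478. 272.]]
(532, 118) 110 [765. 312.] tool 67 153 top px [[212. 101.]] scene px [[481. 254.]]
(532, 118) 140 [747. 318.] tool 67 135 top px [[206. 103.]] scene px [[485. 236.]]
(532, 118) 170 [730. 323.] tool 67 116 top px [[200. 105.]] scene px [[488. 218.]]
(458, 142) 0 [752. 290.] tool 42 147 top px [[229. 120.]] scene px [[456. 288.]]
(458, 142) 50 [733. 299.] tool 45 126 top px [[221. 120.]] scene px [[463. 264.]]
(458, 142) 80 [722. 305.] tool 48 114 top px [[216. 120.]] scene px [[467. 250.]]
(458, 142) 110 [711. 311.] tool 50 102 top px [[211. 120.]] scene px [[472. 235.]]
(458, 142) 140 [700. 317.] tool 52 89 top px [[205. 120.]] scene px [[476. 220.]]
(458, 142) 170 [688. 323.] tool 54 77 top px [[200. 120.]] scene px [[481. 205.]]
```

View pics/st.png

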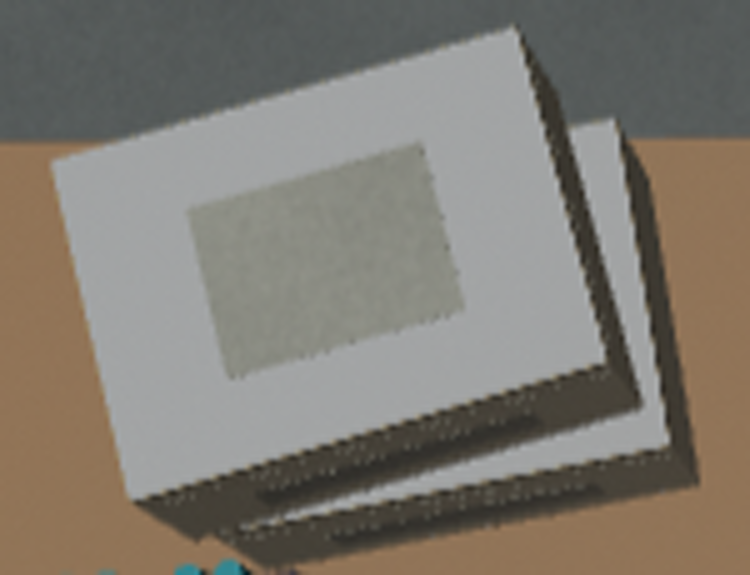

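View pics/ss.png

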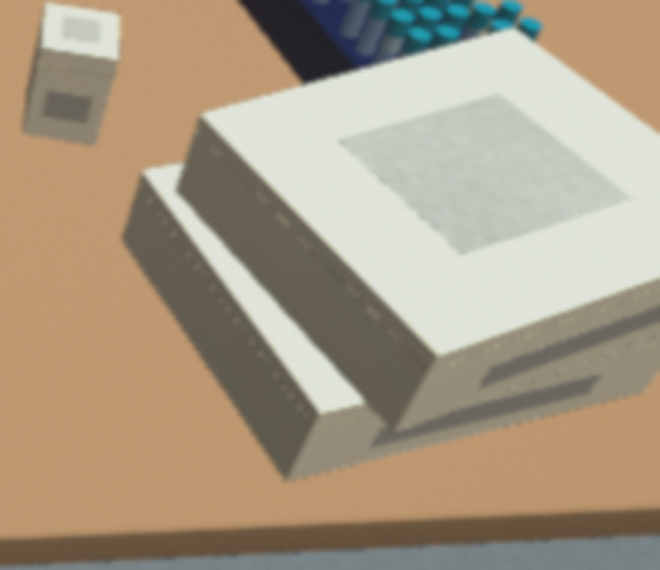

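Stack corners come out at (747,318, z 140) and (729,301, z 62). Both are clear of the body and fingers, so I'll descend and grip.

Call:
jog_arm --increments '[{"tx": 0,"ty": 0,"tz": 8,"yaw": 0,"claw": 94},{"tx": -0.5,"ty": -0.4,"tz": 25,"yaw": 0,"claw": 94},{"tx": -0.5,"ty": -0.4,"tz": 48,"yaw": 0,"claw": 94},{"tx": -0.5,"ty": -0.4,"tz": 72,"yaw": 0,"claw": 94},{"tx": -0.5,"ty": -0.4,"tz": 95,"yaw": 0,"claw": 94},{"tx": -0.5,"ty": -0.4,"tz": 113,"yaw": 0,"claw": 94},{"tx": -0.5,"ty": -0.4,"tz": 123,"yaw": 0,"claw": 94},{"tx": -0.5,"ty": -0.4,"tz": 126.5,"yaw": 0,"claw": 94}]'

```text
clock: 16.45
position: [599.0, 293.6, 248.2]
ee_rot: [-3.141, 0.0, 1.27]
contact_force: [-0.6, -0.2, 1.2]
gripper_width: 94.1
```

Call:
jog_arm --increments '[{"tx": 0,"ty": 0,"tz": 0,"yaw": 0,"claw": 80},{"tx": 0,"ty": 0,"tz": 0,"yaw": 0,"claw": 68},{"tx": 0,"ty": 0,"tz": 0,"yaw": 0,"claw": 62},{"tx": 0,"ty": 0,"tz": 0,"yaw": 0,"claw": 58},{"tx": 0,"ty": 0,"tz": 0,"yaw": 0,"claw": 55},{"tx": 0,"ty": 0,"tz": 0,"yaw": 0,"claw": 48},{"tx": 0,"ty": 0,"tz": 0,"yaw": 0,"claw": 40},{"tx": 0,"ty": 0,"tz": 0,"yaw": 0,"claw": 40}]'

```text
clock: 17.45
position: [598.2, 293.9, 249.2]
ee_rot: [-3.14, -0.0, 1.27]
contact_force: [-5.1, 1.2, 5.7]
gripper_width: 56.0
```

Call:
jog_arm --increments '[{"tx": 0,"ty": 0,"tz": -2,"yaw": 0,"claw": 40},{"tx": 0,"ty": 0,"tz": -8,"yaw": 0,"claw": 40},{"tx": 0,"ty": 0,"tz": -22,"yaw": 0,"claw": 40},{"tx": 0,"ty": 0,"tz": -40,"yaw": 0,"claw": 40},{"tx": 0,"ty": 0,"tz": -58,"yaw": 0,"claw": 40},{"tx": 0,"ty": 0,"tz": -74,"yaw": 0,"claw": 40},{"tx": 0,"ty": 0,"tz": -86,"yaw": 0,"claw": 40},{"tx": 0,"ty": 0,"tz": -90,"yaw": 0,"claw": 40}]'

```text
clock: 18.45
position: [599.2, 293.6, 340.2]
ee_rot: [3.14, -0.001, 1.27]
contact_force: [-0.2, 0.3, -3.5]
gripper_width: 55.8
```

```bash
python3 -c "
from h import *
from cell import robot
delta(robot.get_obs(),(525.6,19.9,318),1.831)"
```

```text
clock 18.45 tx,ty,tz [-283.2   10.9   22.2] yaw -0.561 rows 4.5 F [-0.2  0.3 -3.5] w 55.8
```

Call:
jog_arm --increments '[{"tx": -12,"ty": 0,"tz": 0,"yaw": -0.05,"claw": 40},{"tx": -48,"ty": 2,"tz": 0,"yaw": -0.15,"claw": 40},{"tx": -95,"ty": 4,"tz": 0,"yaw": -0.27,"claw": 40},{"tx": -145,"ty": 6,"tz": 0,"yaw": -0.38,"claw": 40},{"tx": -195,"ty": 8,"tz": 0,"yaw": -0.48,"claw": 40},{"tx": -238,"ty": 10,"tz": 0,"yaw": -0.54,"claw": 40},{"tx": -268,"ty": 11,"tz": 0,"yaw": -0.561,"claw": 40},{"tx": -280,"ty": 11,"tz": 0,"yaw": -0.561,"claw": 40}]'

```text
clock: 19.45
position: [525.9, 21.6, 338.7]
ee_rot: [-3.141, -0.0, 1.829]
contact_force: [-0.1, 0.4, -3.6]
gripper_width: 55.8
```

Call:
jog_arm --increments '[{"tx": 0,"ty": 0,"tz": 4,"yaw": 0,"claw": 40},{"tx": 0,"ty": 0,"tz": 10,"yaw": 0,"claw": 40},{"tx": 0,"ty": 0,"tz": 16,"yaw": 0,"claw": 40},{"tx": 0,"ty": 0,"tz": 20,"yaw": 0,"claw": 40},{"tx": 0,"ty": 0,"tz": 22,"yaw": 0,"claw": 40},{"tx": 0,"ty": 0,"tz": 22,"yaw": 0,"claw": 40},{"tx": 0,"ty": 0,"tz": 22,"yaw": 0,"claw": 40},{"tx": 0,"ty": 0,"tz": 22,"yaw": 0,"claw": 40}]'

```text
clock: 20.45
position: [526.6, 22.9, 317.1]
ee_rot: [3.141, 0.0, 1.831]
contact_force: [-0.2, -0.9, -3.3]
gripper_width: 55.5
```

```bash
python3 - <<'E'
from h import *
from cell import robot
import cv2
m=robot.camera_model('wrist'); print(m['eye'].tolist(),m['attitude'].tolist())
f=robot.grab_frame('wrist')[:,:,::-1]; cv2.imwrite("pics/w5.png",f)
f=robot.grab_frame('scene')[:,:,::-1]
cv2.imwrite("pics/s5.png",cv2.resize(f[130:290,220:400],None,fx=3.5,fy=3.5,interpolation=2))
f=robot.grab_frame('top')[:,:,::-1]
cv2.imwrite("pics/t5.png",cv2.resize(f[110:240,270:410],None,fx=4.5,fy=4.5,interpolation=2))
delta(robot.get_obs(),(525.6,19.9,254),1.831)
E
```

```text
[508.5817014578403, 87.75406000896862, 296.91389501675866] [2.900300323930119, -9.40095599122337e-05, 0.2603543362868128]
clock 20.60 tx,ty,tz [-2.6 -1.7 63. ] yaw -0.0 rows 1.0 F [-0.9  0.2 -2.8] w 55.7
```

View pics/w5.png

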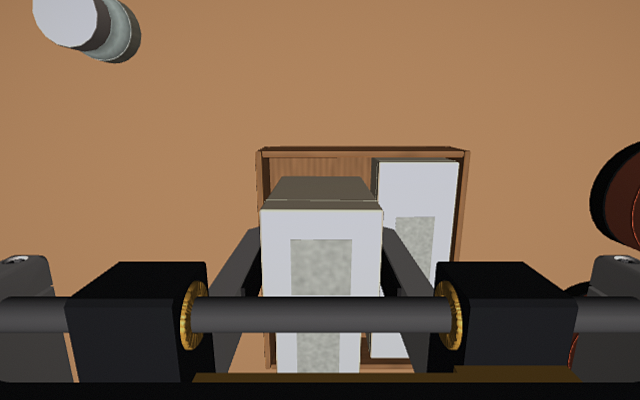

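View pics/s5.png

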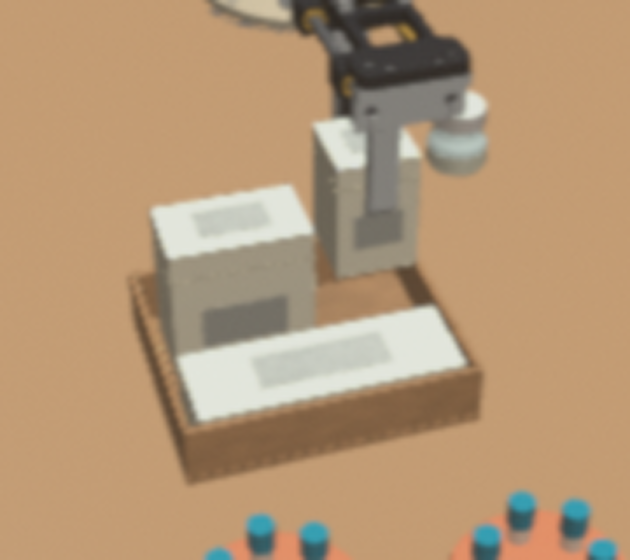

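View pics/t5.png

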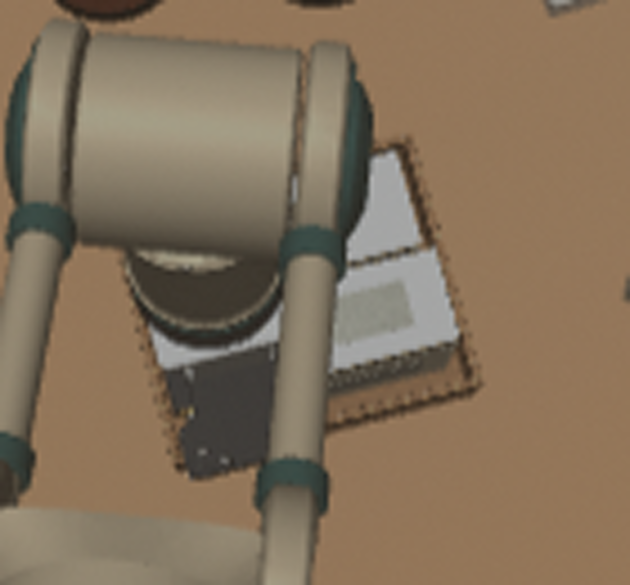

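The wrist view shows the held box's top far edge at (261–383, 210) and the rim's far corners at (257,149) and (470,151). Checking offsets.

```bash
python3 - <<'E'
from h import *
K=np.array([[330.19744121,0,320.72690946],[0,330.19744121,197.87245046],[0,0,1]])
m=dict(K=K,eye=np.array([508.58,87.75,296.91]),attitude=np.array([2.9003,0,0.26035]))
r=np.array([[np.cos(.26),-np.sin(.26)],[np.sin(.26),np.cos(.26)]])
q=lambda uv,z:((at(m,uv,z)-[568,-22.9])@r).round(1).tolist()
print("rim",q([(257,149),(470,151)],45)); print("held",q([(261,210),(383,210)],156));print("held bottom far",q([(280,177),(362,177)],68)); print("packed",q([(378,161),(460,162)],45))
print("tcp",((np.array([527.2,22.1])-[568,-22.9])@r).round(1))
E
```

```text
rim [[-77.3, 98.4], [84.4, 96.9]]
held [[-55.5, 82.0], [-1.3, 82.0]]
held bottom far [[-57.6, 81.0], [0.1, 81.0]]
packed [[14.8, 89.3], [77.6, 88.5]]
tcp [-27.9  54. ]
```

Call:
jog_arm --increments '[{"tx": -1,"ty": -1,"tz": 0,"yaw": 0,"claw": 40},{"tx": -1,"ty": -1.5,"tz": 2,"yaw": 0,"claw": 40},{"tx": -1,"ty": -1.5,"tz": 10,"yaw": 0,"claw": 40},{"tx": -1,"ty": -1.5,"tz": 22,"yaw": 0,"claw": 40},{"tx": -1,"ty": -1.5,"tz": 35,"yaw": 0,"claw": 40},{"tx": -1,"ty": -1.5,"tz": 46,"yaw": 0,"claw": 40},{"tx": -1,"ty": -1.5,"tz": 53,"yaw": 0,"claw": 40},{"tx": -1,"ty": -1.5,"tz": 56,"yaw": 0,"claw": 40}]'

```text
clock: 21.6
position: [525.3, 21.5, 260.3]
ee_rot: [-3.141, -0.0, 1.831]
contact_force: [-0.1, -0.1, -2.7]
gripper_width: 55.8
```

Call:
jog_arm --increments '[{"tx": 0,"ty": 0,"tz": 1,"yaw": 0,"claw": 40},{"tx": 0,"ty": 0,"tz": 2,"yaw": 0,"claw": 40},{"tx": 0,"ty": 0,"tz": 3,"yaw": 0,"claw": 40},{"tx": 0,"ty": 0,"tz": 4,"yaw": 0,"claw": 40},{"tx": 0,"ty": 0,"tz": 4.6,"yaw": 0,"claw": 40},{"tx": 0,"ty": 0,"tz": 5.2,"yaw": 0,"claw": 40},{"tx": 0,"ty": 0,"tz": 5.5,"yaw": 0,"claw": 40},{"tx": 0,"ty": 0,"tz": 5.5,"yaw": 0,"claw": 40}]'

```text
clock: 22.6
position: [525.3, 21.6, 255.3]
ee_rot: [-3.142, -0.0, 1.831]
contact_force: [-0.8, 0.2, -2.9]
gripper_width: 55.5
```

Call:
jog_arm --increments '[{"tx": 0,"ty": 0,"tz": 0.3,"yaw": 0,"claw": 40},{"tx": 0,"ty": 0,"tz": 0.6,"yaw": 0,"claw": 40},{"tx": 0,"ty": 0,"tz": 0.9,"yaw": 0,"claw": 40},{"tx": 0,"ty": 0,"tz": 1.2,"yaw": 0,"claw": 40},{"tx": 0,"ty": 0,"tz": 1.4,"yaw": 0,"claw": 40},{"tx": 0,"ty": 0,"tz": 1.6,"yaw": 0,"claw": 40},{"tx": 0,"ty": 0,"tz": 1.6,"yaw": 0,"claw": 40},{"tx": 0,"ty": 0,"tz": 1.6,"yaw": 0,"claw": 40}]'

```text
clock: 23.6
position: [525.3, 21.6, 254.1]
ee_rot: [3.141, -0.0, 1.831]
contact_force: [-1.2, 0.7, 3.7]
gripper_width: 55.5
```

Force has gone from -2.9 to +3.7 N, so it's resting. Release and retreat upward.

Call:
jog_arm --increments '[{"tx": 0,"ty": 0,"tz": 0,"yaw": 0,"claw": 57},{"tx": 0,"ty": 0,"tz": 0,"yaw": 0,"claw": 62},{"tx": 0,"ty": 0,"tz": 0,"yaw": 0,"claw": 70},{"tx": 0,"ty": 0,"tz": 0,"yaw": 0,"claw": 80},{"tx": 0,"ty": 0,"tz": 0,"yaw": 0,"claw": 94},{"tx": 0,"ty": 0,"tz": 0,"yaw": 0,"claw": 94},{"tx": 0,"ty": 0,"tz": -5,"yaw": 0,"claw": 94},{"tx": 0,"ty": 0,"tz": -15,"yaw": 0,"claw": 94}]'

```text
clock: 24.6
position: [525.2, 21.6, 269.0]
ee_rot: [-3.141, -0.0, 1.831]
contact_force: [0.1, 0.0, -0.5]
gripper_width: 93.9
```

Call:
jog_arm --increments '[{"tx": 0,"ty": 0,"tz": -20,"yaw": 0,"claw": 94},{"tx": 0,"ty": 0,"tz": -45,"yaw": 0,"claw": 94},{"tx": 0,"ty": 0,"tz": -75,"yaw": 0,"claw": 94},{"tx": 0,"ty": 0,"tz": -105,"yaw": 0,"claw": 94},{"tx": 0,"ty": 0,"tz": -130,"yaw": 0,"claw": 94},{"tx": 0,"ty": 0,"tz": -140,"yaw": 0,"claw": 94},{"tx": 0,"ty": 0,"tz": -140,"yaw": 0,"claw": 94},{"tx": 0,"ty": 0,"tz": -140,"yaw": 0,"claw": 94}]'

```text
clock: 25.6
position: [525.0, 21.5, 407.7]
ee_rot: [-3.14, -0.001, 1.831]
contact_force: [-0.1, -0.7, 0.5]
gripper_width: 93.9
```

Call:
jog_arm --increments '[{"tx": -10,"ty": 0,"tz": 0,"yaw": 0,"claw": 94},{"tx": -35,"ty": 0,"tz": 0,"yaw": 0,"claw": 94},{"tx": -65,"ty": 0,"tz": 0,"yaw": 0,"claw": 94},{"tx": -90,"ty": 0,"tz": 0,"yaw": 0,"claw": 94},{"tx": -105,"ty": 0,"tz": 0,"yaw": 0,"claw": 94},{"tx": -110,"ty": 0,"tz": 0,"yaw": 0,"claw": 94},{"tx": -110,"ty": 0,"tz": 0,"yaw": 0,"claw": 94},{"tx": -110,"ty": 0,"tz": 0,"yaw": 0,"claw": 94}]'

```text
clock: 26.6
position: [553.4, -84.1, 408.8]
ee_rot: [-3.142, -0.001, 1.831]
contact_force: [-0.4, -0.8, 0.3]
gripper_width: 94.2
```

```bash
python3 - <<'E'
from h import *
from cell import robot
import cv2
m=robot.camera_model('wrist'); print(m['eye'].tolist(),m['attitude'].tolist())
f=robot.grab_frame('wrist')[:,:,::-1]; cv2.imwrite("pics/w6.png",f)
f=robot.grab_frame('scene')[:,:,::-1]
cv2.imwrite("pics/s6.png",cv2.resize(f[130:290,220:400],None,fx=3.5,fy=3.5,interpolation=2))
E
```

```text
[535.3329039206824, -19.215974430605797, 388.6455846555611] [2.900923853650676, 0.0004344797476922846, 0.2611610328207188]
```

View pics/w6.png

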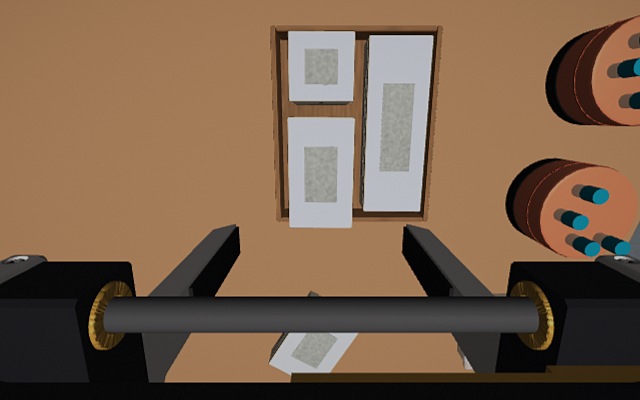

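View pics/s6.png

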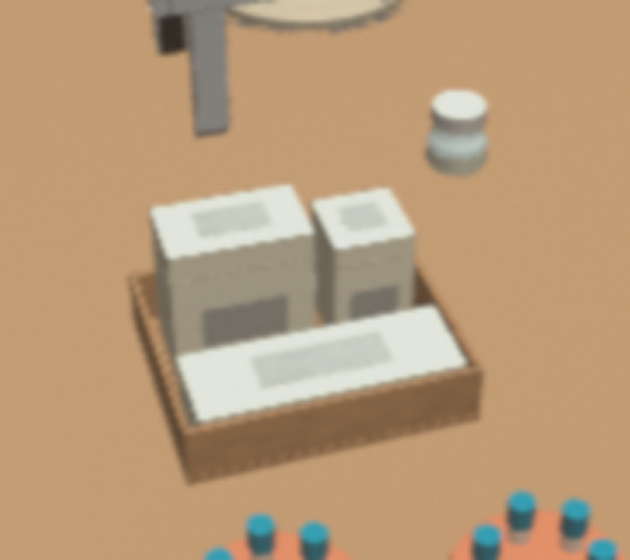

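The wrist view shows the long box top at (288–354, 118–227), the square box top at (288–354, 31–102), and the low box still at (365–434, 36–211). All are level and square inside the rim, with gaps on every side, and the scene view agrees. Handing in.

```bash
python3 -c "
from cell import robot
print(robot.sign_off())"
```

```text
the job is handed in; nothing more can be done
None
```

The long box and then the square box are packed upright in the carton's free strip beside the low box. I handed the job in at about 27 s of the 64 s allowed.

- **Lowering:** I lowered each box slowly until the wrist force showed it resting on the floor. The force went from about -3 N to +1.6 N for the long box and from -2.9 N to +3.7 N for the square one. Only then did I open the gripper, slowly, and lift straight up. The largest force reported at the end of any move was about 8 N, while gripping the square box.
- **Final check:** The last wrist and scene pictures show all three boxes upright and inside the rim, with a gap between the two packed boxes. The low box looks undisturbed, and the gripper is well clear.
- **Disagreement:** The top camera put the carton's near wall about 4 mm further out than the wrist camera did. I went with the wrist camera, because its 87 mm strip matched the stated width.

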